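# Dispense a tin with the counter joystick and put it on the order tray

### The job

Have the counter dispenser give out the plain straight tin, not the necked flask: tilt its spring-centred joystick to the side of the lane where the tin waits, keep it over until the tin has rolled down into the catch tray and about a second longer, then let the stick return to its centre and let go of it. Then take the tin and lay it on its side, flat on the floor of the plywood order tray, without dropping it in; the flask stays in its lane, and the order tray, the bottle and the snack bar stay where they are.

Things in the scene. Friction and masses are not known exactly. Their poses are not given: they have to be found in the camera images.
- dispenser: Grey counter dispenser, fixed, 280 mm deep (x), 352 mm wide (y). Origin on the counter; +x away from the robot, +y to its left. Two lanes 104 mm wide at y = +118 and -118 mm; in each, behind a gate at x = 55 mm, a 15 deg ramp climbing to +x with one ware lying across it under white bars 119 mm up (walls 114 mm). Open catch trays in front, x = -100 to 0 mm; console with the joystick between.
- catch_left (a point): Where the centre of a ware that rolled out of the left lane rests, against the lip of the left catch tray, (-72, 118, 46) mm in the dispenser's frame. Tray floor about 20 mm high, side walls 56 mm; the lip is 31 mm to the robot's side of this point, 40 mm high, with a 52 mm wide gap in its middle (14 mm high there) for a finger. Same axes as the dispenser.
- catch_right (a point): The same point of the right catch tray, (-72, -118, 46) mm in the dispenser's frame.
- pivot (a point): Pivot of the joystick, on the 120 mm wide console panel, which slopes 30 deg towards the robot, at (12, 0, 91) mm in the dispenser's frame; same axes. At rest the stick leans 30 deg from vertical towards the robot (dispenser's -x), square to the panel.
- guard_front (a point): Middle of the front bar of the white bar guard over the stick, (-10, 0, 255) mm in the dispenser's frame. The guard (10 mm bars) runs from here 110 mm back (+x) at this height and 45 mm to each side, on two posts 130 mm back. It blocks a tool from straight above the ball, so come along the stick from the robot's side, tilted about 30 deg (22 to 45).
- stick (a joint): Sideways tilt of the joystick, rad: 0 centred, positive to the dispenser's left (+y), negative right, stops at +-0.40. Spring-centred, 0.9 N m/rad (4 N at the ball); also gives 0.2 rad fore and aft, to no effect. Tilted left it sinks the left gate and raises the right, and the other way round; the gate is clear from 0.28, so tilt to about 0.35. The ware takes about a second to roll out.
- ball (a point): Centre of the joystick's black ball, 40 mm in diameter, 85 mm from the pivot along the 14 mm thick steel stick; at rest at (-30, 0, 165) mm in the dispenser's frame.
- tin_mid (a point): Centre of the plain straight aluminium tin, 56 mm in diameter, 90 mm long, about 0.25 kg. Its y axis is the cylinder's axis. It starts lying in the left or the right lane, axis along the dispenser's y, at about x = 80, z = 75 mm in the dispenser's frame.
- flask_mid (a point): Half-way along the aluminium flask, as long and as thick as the tin (90 mm, 56 mm) but with a narrow neck and a white cap at its -y end. It lies in the other lane and stays there.
- order_tray: Loose plywood tray, 200 (x) by 160 (y) by 30 mm high, walls and floor 5 mm thick, 0.8 kg, on the counter to the left of the dispenser. Origin: centre of its underside. A tin lying in it has its centre 33 mm above the origin.
- bottle: Drink bottle, 66 mm in diameter, 210 mm tall, bystander. Origin: centre of its underside.
- snack_bar: Wrapped snack bar, 45 by 120 by 22 mm, lying on the counter, bystander. Origin: centre of its underside.

How it is judged:
By the outcome, as a careful person would: the job done as asked, in the order asked, and still so for the second after the job is handed in, with the robot touching nothing.
It also fails if it takes over 61 s, if anything falls off the work surface, if the arm or the gripper's body presses on something with over 40 N, if the wrist force passes 120 N, or if a joint passes its speed limit or range.

### The arm

A 6-joint arm with a two-finger parallel gripper is mounted at the origin on the work surface. World frame = base frame: x ahead of the robot, y to its left, z up, the work surface at z = 0. Lengths are in m, angles in degrees, forces in N, time in s.
With the tool pointing down it reaches from about 0.3 to 0.75 m from the base axis. Payload 8.5 kg.
Tool frame: the origin (TCP) lies at the very end of the fingers, on their centre line; the grasp point (between the pads) lies env.pinch_z behind it (env.pinch_z is the distance from the TCP to the grasp point, in m); z points along the fingers, y is the line along which they close (so a half turn about z gives the same grasp; the last joint's range is limited). The gripper opens to 85 mm and grips with 20 to 120 N. Pads are 22 mm wide; open, the fingers measure 114 mm over their backs; the gripper's body (76 mm by 85 mm) begins 54 mm behind the grasp point. The pads swing forward as they close: fully open they stand 13 mm farther back than shut.
Start: joints at [61.117, 21.807, 74.336, -0, 83.858, -12.336], TCP at [0.157, 0.527, 0.231] pointing down, gripper open.
Joint ranges: [-178.18, 178.18], [-50.72, 133.34], [12.68, 142.11], [-81.47, 261.47], [9.98, 163.14], [-165.26, 165.26]. Speed limits (degrees/s): [136.94, 136.94, 180, 180, 180, 180].

### API

Orientations are given as a 3x3 rotation matrix whose columns are the frame's x, y, z axes.
In Python, from rig import telemetry, get_image, env gives the robot as it stands. The module is installed in compiled form; this text tells all that it offers.
- The arm moves only by the tool apply_moves, never from a script. Its argument "series" is a list of rows, each a list of 7 numbers: the shift along the tool's x, y, z in mm, then the turn, a rotation vector about the tool's x, y, z in degrees, then the opening, from 0 (shut) to 1 (fully open). A call has 1 to 12 rows; each row shifts and turns the commanded pose from where the row before left it, along the tool's axes as they then stand; what a row does not reach is not made up. A row lasts 1/8 s, in which the tool goes at most 62.5 mm and 10.7 degrees, less where a joint would pass 70% of its speed; a pose out of reach is approached as far as the arm can. A call with a gripper value outside its range is refused whole. The fingers move at their own pace and stop on an object; "grip_force" is the grip in N (left out, the last holds). Time passes only in rows, so rows that do not move let the fingers close. It gives the time, the measured TCP pose, the force, the opening and the grip force at its end, in the units of the state.
- telemetry.observe(): the state, without advancing time (a new reading comes with each control period).
- get_image(name): name is "scene" or "side" or "wrist"; returns a dict with "frame" (384x512x3 uint8, red, green, blue), "z_map" (384x512 float32, m along the optical axis (not along the pixel's ray), 0 where there is no reading), "vertical_fov" (degrees; the focal length in pixels is half the picture's height over the tangent of half this angle, whatever the lens; pixels are square), "cx", "cy" (the principal point, pixels), "eye" and "attitude" of the camera in the world; the wrist camera has in their place "mount" (4x4, takes a point from camera to tool coordinates, whose origin is the TCP and whose axes are the flange's). Camera axes: x right, y up, looking along -z (the intrinsics and any distortion apply to the point x, -y, -z); pixel columns grow to the right and rows downward; lengths in m; the calibration is good to about 2 mm. A picture is of the moment at which its call begins: read the wrist's pose just before it.
- env.close_job(): hands the job in; it is judged then, once.
The state is a dict: "time_s": time; "q": joint angles; "qvel": joint speeds; "joint_efforts": joint torques, N m; "position": TCP position; "tool_rot": TCP orientation; "ft_force": force on the tool from outside, world axes, zero at the start; "wrist_torque": the same for the moment, N m; "grip_width": finger opening in m; "gripper_force": force on a finger pad.
Only numpy, scipy, OpenCV 4.12 (cv2) and the standard library are available. Lean on these libraries where they do the work, as an engineer would, in place of code of your own. Each camera call takes 0.05 s, during which the arm holds its last target. There are 200 camera calls.

## Working session

There is one attempt and no reset: what is moved stays moved. The work goes in short steps, Python scripts to look and compute and a tool call to move; the robot and the scene stay as the last step left them, time stands still between calls to the robot, and variables do not carry over. Pictures are saved under pics/ and viewed, at most 12 in all, crops included, and the job is handed in when it is done.

Besides the shell and the picture viewer there is one more tool, called by a JSON object that holds its "name" and its "arguments". apply_moves: Moves the arm, as the interface text tells. Its arguments: {"type":"object","properties":{"series":{"type":"array"},"grip_force":{"type":"number"}},"required":["series"]}

```bash
mkdir -p pics; ls
cat > h.py <<'E'
import numpy as np, cv2
from rig import telemetry, get_image, env
def K(d):
    h=d["frame"].shape[0]; f=h/2/np.tan(np.radians(d["vertical_fov"])/2); return f,d["cx"],d["cy"]
def cloud(d,T=None):
    f,cx,cy=K(d); z=d["z_map"]; v,u=np.mgrid[:z.shape[0],:z.shape[1]]
    P=np.stack([(u-cx)/f*z,-(v-cy)/f*z,-z],-1)
    return P@np.array(d["attitude"]).T+np.array(d["eye"])
def save(d,n): cv2.imwrite("pics/"+n+".png",d["frame"][...,::-1])
E
python3 - <<'E'
from h import *
print(telemetry.observe(), env.pinch_z)
for n in("scene","side","wrist"):
    d=get_image(n); save(d,n+"0"); np.savez(n+"0.npz",**d)
    print({k:v for k,v in d.items() if k not in("frame","z_map")})
a=np.hstack([cv2.imread("pics/%s0.png"%n) for n in("scene","side")])
E
```

```text
pics
{'time_s': 0.0, 'q': array([ 6.11177016e+01,  2.18432622e+01,  7.43859111e+01,  1.96906029e-03,
        8.38573707e+01, -1.23365300e+01]), 'qvel': array([ 0.02930774, -0.03112969, -0.00802408,  0.03972997,  0.00207183,
       -0.04733603]), 'joint_efforts': array([-1.24162911e-03, -4.48468029e+01, -2.31276637e+01, -2.35598191e-04,
        4.79334718e-03, -1.08744732e-05]), 'position': array([0.156486  , 0.52696447, 0.23068367]), 'tool_rot': array([[-9.58591365e-01,  2.84784159e-01, -7.59498434e-04],
       [ 2.84784950e-01,  9.58590542e-01, -1.30609216e-03],
       [ 3.56093658e-04, -1.46830239e-03, -9.99998859e-01]]), 'ft_force': array([ 0.21223899, -0.47593718, -0.06174203]), 'wrist_torque': array([-0.02457175, -0.02398213,  0.0133502 ]), 'gripper_force': 0.0, 'grip_width': 0.08555247558822389} 0.0187
{'vertical_fov': 46.78756420312738, 'cx': 255.45383193507902, 'cy': 194.49392457634286, 'eye': array([ 1.11572826, -0.9652668 ,  1.13316306]), 'attitude': array([[ 0.87657053, -0.34331653,  0.33728009],
       [ 0.48087272,  0.59618988, -0.64289895],
       [ 0.01963486,  0.72573506,  0.68769404]])}
{'vertical_fov': 50.369908405295696, 'cx': 259.1707017957486, 'cy': 188.04806935416534, 'eye': array([0.46089431, 0.78728227, 0.93397228]), 'attitude': array([[-0.98624224,  0.09859141, -0.1326875 ],
       [-0.16433152, -0.67179092,  0.72228257],
       [-0.0179274 ,  0.73415032,  0.67875026]])}
{'vertical_fov': 59.63076678616029, 'cx': 256.62647384905597, 'cy': 191.9274072149521, 'mount': array([[ 5.81387399e-04,  9.64479139e-01,  2.64158386e-01,
         6.61963722e-02],
       [ 9.99999088e-01, -8.82641319e-04,  1.02174409e-03,
        -2.40353668e-04],
       [ 1.21860796e-03,  2.64157552e-01, -9.64478773e-01,
        -1.41879238e-01],
       [ 0.00000000e+00,  0.00000000e+00,  0.00000000e+00,
         1.00000000e+00]])}
```

View pics/scene0.png

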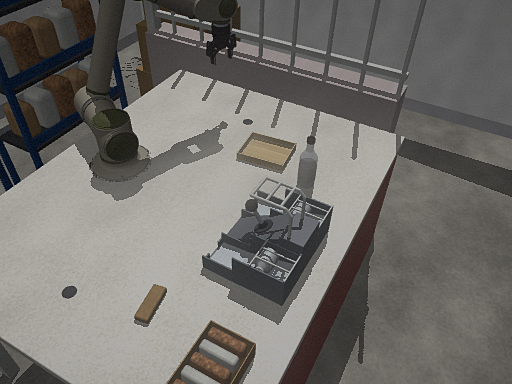

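View pics/side0.png

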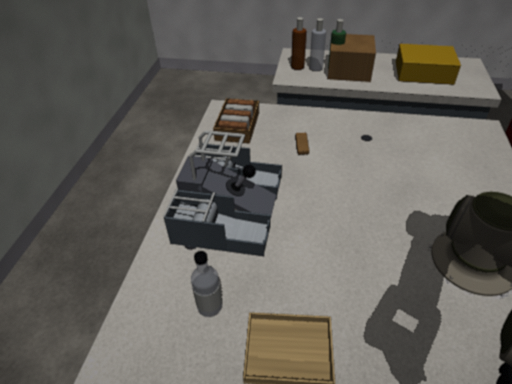

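Run:
```python
from h import *
ims=[];C={}
for n,(x,y) in(("scene",(195,175)),("side",(155,125))):
    d=dict(np.load(n+"0.npz")); im=d["frame"][...,::-1][y:y+130,x:x+140]
    ims.append(cv2.resize(im,(400,372),interpolation=cv2.INTER_CUBIC)); C[n]=(d,cloud(d))
a=np.hstack(ims); a=np.clip(a.astype(float)*1.5,0,255).astype(np.uint8);cv2.imwrite("pics/crop0.png",a)
for n,(d,P) in C.items():
    ok=d["z_map"]>0; hsv=cv2.cvtColor(d["frame"],cv2.COLOR_RGB2HSV)
    X=P[ok]; t=X[(abs(X[:,2])<.01)]; print(n,"table z",np.median(t[:,2]),len(t))
    # tall things in work area
    m=ok&(P[...,2]>.02)&(P[...,2]<.3)&(P[...,0]>.25)&(P[...,0]<1.1)&(abs(P[...,1])<.75)
    k,l,s,c=cv2.connectedComponentsWithStats(m.astype(np.uint8))
    for i in range(1,k):
        if s[i,4]>60:
            q=P[l==i]; r=cv2.minAreaRect(q[:,:2].astype(np.float32)); print(s[i],np.round(q.min(0),3),np.round(q.max(0),3),r)
    b=ok&(hsv[...,2]<40)&(P[...,2]>.13)&(P[...,2]<.2)&(P[...,0]>.3)&(P[...,0]<.9)
    k,l,s,c=cv2.connectedComponentsWithStats(b.astype(np.uint8))
    for i in range(1,k):
        if s[i,4]>30: print("black",s[i],c[i],P[l==i].mean(0),np.median(P[l==i],0))
```

```text
scene table z -0.0014956217772386093 76308
[237 132  59  36 276] [0.374 0.242 0.02 ] [0.586 0.427 0.034] ((0.4780697226524353, 0.3340296745300293), (0.2032950520515442, 0.17226409912109375), 5.873386383056641)
[298 136  20  49 672] [0.662 0.209 0.02 ] [0.727 0.269 0.213] ((0.6980584859848022, 0.23846618831157684), (0.06514541059732437, 0.05396123230457306), 30.74639320373535)
[ 202  176  132  127 8041] [ 0.572 -0.288  0.02 ] [0.862 0.072 0.263] ((0.7170511484146118, -0.10714489221572876), (0.35830622911453247, 0.28523826599121094), 89.06759643554688)
[136 285  29  35 290] [ 0.496 -0.528  0.02 ] [ 0.551 -0.413  0.027] ((0.5240907073020935, -0.47116348147392273), (0.04244286194443703, 0.11488751322031021), 9.828407287597656)
[ 166  320   90   64 3326] [ 0.718 -0.651  0.02 ] [ 0.86  -0.452  0.074] ((0.7891026735305786, -0.5515644550323486), (0.14248421788215637, 0.19900287687778473), 0.10432366281747818)
side table z -0.00146191244305105 85760
[  163    99   119   154 10347] [ 0.577 -0.675  0.02 ] [0.865 0.079 0.261] ((0.7194940447807312, -0.29826459288597107), (0.7533600330352783, 0.28
[... 375 characters left out ...]
347595215)
[243 313  93  71 901] [0.375 0.252 0.02 ] [0.588 0.43  0.032] ((0.48190808296203613, 0.3402172923088074), (0.2001364380121231, 0.16225075721740723), 5.704387187957764)
black [293  33   4  11  32] [294.03125  38.15625] [ 0.62117026 -1.07316237  0.15642746] [ 0.62170104 -1.07423961  0.15661131]
black [331  34  14  10 106] [337.16981132  39.22641509] [ 0.42411684 -1.07070688  0.16251593] [ 0.42533953 -1.06962958  0.1625467 ]
black [243 165  13  13 129] [248.48062016 170.80620155] [ 0.65253127 -0.09189449  0.17149602] [ 0.65220648 -0.09064248  0.17333371]
black [178 182  20   6  62] [187.27419355 184.75806452] [ 0.82652987 -0.04446316  0.13683527] [ 0.82666486 -0.04435226  0.13724006]
```

View pics/crop0.png

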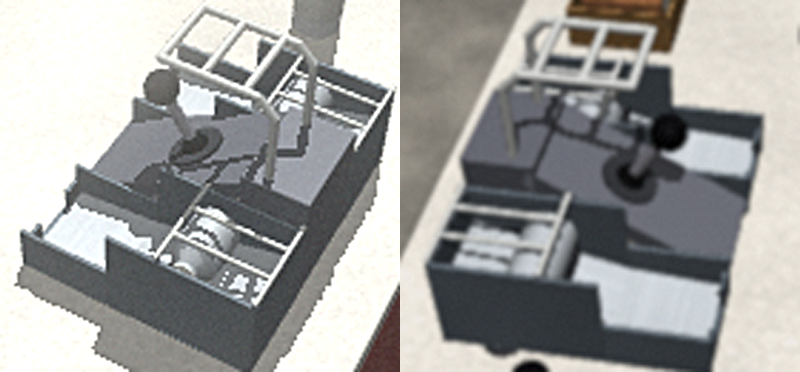

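{"name": "apply_moves", "arguments": {"series": [[0,0,-60,0,0,-8,1],[0,0,-60,0,0,-8,1],[-30,-52,-7,0,0,0,1],[-30,-52,-7,0,0,0,1],[-30,-52,-7,0,0,0,1],[-30,-52,-7,0,0,0,1],[-30,-52,-7,0,0,0,1],[-30,-52,-7,0,0,0,1],[-30,-52,-7,0,0,0,1],[-30,-52,-7,0,0,0,1],[-30,-52,-7,0,0,0,1],[-30,-52,-7,0,0,0,1]]}}

```text
time_s: 1.65
position: [0.4522, 0.0024, 0.4215]
tool_rot: [[-1.0, 0.01, -0.0], [0.01, 1.0, 0.0], [0.0, 0.0, -1.0]]
ft_force: [1.3, 0.5, 1.1]
grip_width: 0.0852
gripper_force: 0.0
```

{"name": "apply_moves", "arguments": {"series": [[-30,-52,0,0,0,0,1],[-30,-52,0,0,0,0,1],[0,0,0,0,0,0,1],[0,0,0,0,0,0,1]]}}

```text
time_s: 2.15
position: [0.5105, -0.0999, 0.4212]
tool_rot: [[-1.0, 0.01, -0.0], [0.01, 1.0, 0.0], [0.0, 0.0, -1.0]]
ft_force: [-0.3, 0.9, 0.1]
grip_width: 0.0854
gripper_force: 0.0
```

```bash
cat >> h.py <<'E'
def wrist():
    s=telemetry.observe(); d=get_image("wrist"); T=np.eye(4); T[:3,:3]=s["tool_rot"]; T[:3,3]=s["position"]
    M=T@np.array(d["mount"]); d["eye"]=M[:3,3]; d["attitude"]=M[:3,:3]; return s,d
E
python3 - <<'E'
from h import *
s,d=wrist(); print(s["time_s"],s["position"],s["tool_rot"].round(3),s["q"].round(1)); save(d,"w1"); np.savez("w1.npz",**d)
P=cloud(d)
cv2.imwrite("pics/w1b.png",np.clip(cv2.resize(d["frame"][...,::-1],(800,600)).astype(float)*1.3,0,255))
print(np.median(P[abs(P[...,2])<.01][:,2]))
m=(P[...,2]>.015)&(d["z_map"]>0)&(P[...,2]<.3)&(P[...,1]<.17)&(P[...,1]>-.35)&(P[...,0]>.5)
k,l,st,c=cv2.connectedComponentsWithStats(m.astype(np.uint8)); i=1+st[1:,4].argmax()
q=P[l==i];print(st[i],q.min(0),q.max(0),cv2.minAreaRect(q[:,:2].astype(np.float32)))
E
```

```text
2.15 [ 0.5104653  -0.09988398  0.42123271] [[-1.    0.01 -0.  ]
 [ 0.01  1.    0.  ]
 [ 0.    0.   -1.  ]] [ -24.1   15.4   53.4    0.   111.2 -113.6]
-0.0008864478684668664
[  143   182   226   176 33370] [ 0.57365725 -0.28110351  0.01500221] [0.85756433 0.07385568 0.26047131] ((0.7157622575759888, -0.10396109521389008), (0.35202232003211975, 0.27862873673439026), 89.00056457519531)[ WARN:0@0.930] global loadsave.cpp:1063 imwrite_ Unsupported depth image for selected encoder is fallbacked to CV_8U.
```

View pics/w1b.png

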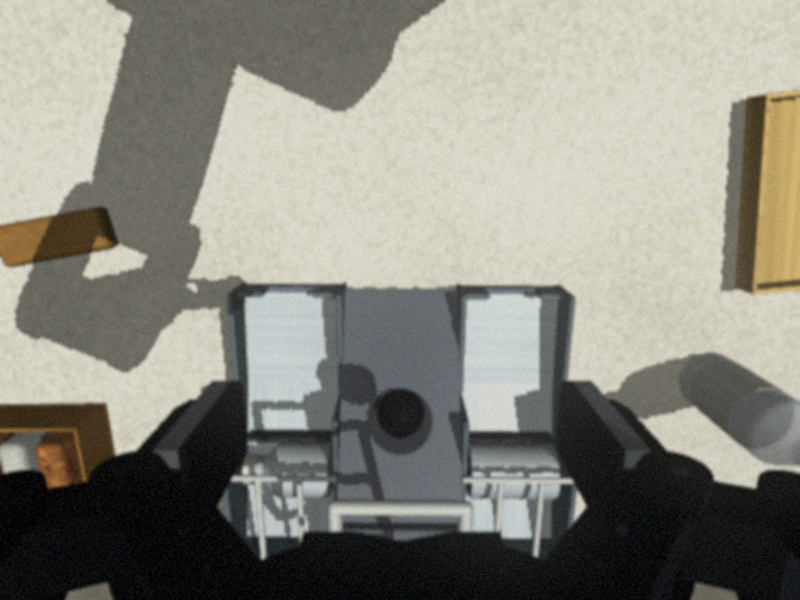

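Run:
```python
from h import *
d=dict(np.load("w1.npz"));P=cloud(d)
a=d["frame"][265:350,140:372,::-1]
g=(255*(a/255.)**.6).astype(np.uint8)
H=np.clip((P[265:350,140:372,2]-.02)/.12,0,1)*255
H=cv2.applyColorMap(H.astype(np.uint8),cv2.COLORMAP_JET)
s=dict(np.load("scene0.npz"))["frame"][240:305,225:310,::-1]; t=dict(np.load("scene0.npz"))["frame"][190:255,260:345,::-1]
f=lambda x,w,h:cv2.resize(x,(w,h),interpolation=cv2.INTER_CUBIC)
st=(255*(np.hstack([f(s,400,300),f(t,400,300)])/255.)**.6).astype(np.uint8)
cv2.imwrite("pics/c1.png",np.vstack([f(g,800,293),st]))
# height profile along y of the top of each ware
D=lambda p:((p-np.array([.676,-.105,0]))@np.array([[np.cos(-.0175),-np.sin(-.0175),0],[np.sin(-.0175),np.cos(-.0175),0],[0,0,1]]))
Q=D(P.reshape(-1,3))
for c in(.118,-.118):
  for dy in np.arange(-.05,.051,.01):
    m=(abs(Q[:,1]-c-dy)<.005)&(Q[:,0]>.06)&(Q[:,0]<.11)&(Q[:,2]<.112)&(Q[:,2]>.03); q=Q[m]
    print(c,round(dy,3),m.sum(),np.percentile(q[:,2],90).round(3) if m.sum()>5 else None)
```

```text
0.118 -0.05 10 0.112
0.118 -0.04 260 0.1
0.118 -0.03 254 0.1
0.118 -0.02 229 0.099
0.118 -0.01 219 0.1
0.118 0.0 244 0.1
0.118 0.01 246 0.1
0.118 0.02 237 0.1
0.118 0.03 215 0.099
0.118 0.04 241 0.1
0.118 0.05 233 0.108
-0.118 -0.05 193 0.108
-0.118 -0.04 176 0.086
-0.118 -0.03 191 0.087
-0.118 -0.02 145 0.09
-0.118 -0.01 194 0.099
-0.118 0.0 249 0.1
-0.118 0.01 241 0.1
-0.118 0.02 202 0.099
-0.118 0.03 245 0.1
-0.118 0.04 244 0.1
-0.118 0.05 106 0.1
```

View pics/c1.png

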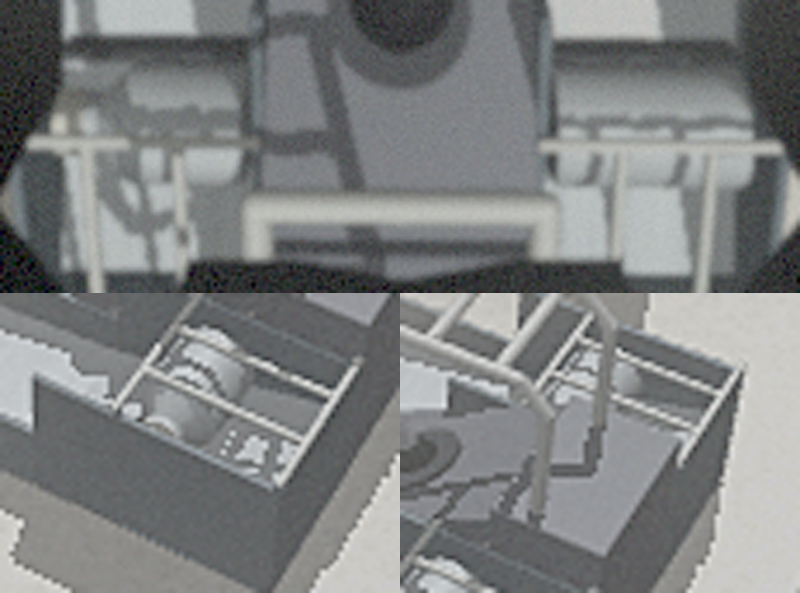

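Run:
```python
from h import *
from scipy.optimize import least_squares
rays=[]
for n in("w1","scene0","side0"):
    d=dict(np.load(n+".npz")); P=cloud(d); f,cx,cy=K(d); v=d["frame"].max(2)
    m=(v<45)&(abs(P[...,0]-.645)<.04)&(abs(P[...,1]+.103)<.04)&(P[...,2]>.14)&(P[...,2]<.2)
    k,l,s,c=cv2.connectedComponentsWithStats(m.astype(np.uint8)); i=1+s[1:,4].argmax(); 
    q=P[l==i]; x0=s[i,0]+s[i,2]/2-.5; y0=s[i,1]+s[i,3]/2-.5; print(n,s[i],c[i],q.mean(0))
    r=least_squares(lambda p:np.linalg.norm(q-p,axis=1)-.02,[.65,-.1,.16],loss="soft_l1",f_scale=.002); print(" sphere",r.x.round(4))
    w=np.array(d["attitude"])@np.array([(c[i][0]-cx)/f,-(c[i][1]-cy)/f,-1]); rays.append((np.array(d["eye"]),w/np.linalg.norm(w)))
A=sum(np.eye(3)-np.outer(w,w) for e,w in rays); b=sum((np.eye(3)-np.outer(w,w))@e for e,w in rays); p=np.linalg.solve(A,b)
print("ball",p,[np.linalg.norm(np.cross(p-e,w)).round(4) for e,w in rays])
for n in("w1","scene0","side0"):
    d=dict(np.load(n+".npz")); P=cloud(d)
    m=(d["z_map"]>0)&(P[...,2]>.008)&(P[...,2]<.04)&(P[...,0]>.33)&(P[...,0]<.64)&(P[...,1]>.2)&(P[...,1]<.47)
    q=P[m];print(n,"tray",cv2.minAreaRect(q[:,:2].astype(np.float32)),np.percentile(q[:,2],[1,50,99]))
```

```text
w1 [241 249  30  31 723] [255.69432918 263.68049793] [ 0.64561722 -0.10299066  0.17388649]
 sphere [ 0.6518 -0.1029  0.1616]Traceback (most recent call last):
  File "<stdin>", line 7, in <module>
ValueError: attempt to get argmax of an empty sequence
```

Run:
```python
from h import *
from scipy.optimize import least_squares
rays=[]
for n,t in(("w1",45),("scene0",75),("side0",45)):
    d=dict(np.load(n+".npz")); P=cloud(d); f,cx,cy=K(d); v=d["frame"].max(2)
    m=(v<t)&(abs(P[...,0]-.645)<.045)&(abs(P[...,1]+.103)<.045)&(P[...,2]>.14)&(P[...,2]<.2)
    k,l,s,c=cv2.connectedComponentsWithStats(m.astype(np.uint8)); i=1+s[1:,4].argmax(); 
    q=P[l==i]; print(n,s[i],c[i],q.mean(0))
    r=least_squares(lambda p:np.linalg.norm(q-p,axis=1)-.02,[.65,-.1,.16],loss="soft_l1",f_scale=.002); print(" sphere",r.x.round(4))
    w=np.array(d["attitude"])@np.array([(c[i][0]-cx)/f,-(c[i][1]-cy)/f,-1]); rays.append((np.array(d["eye"]),w/np.linalg.norm(w)))
A=sum(np.eye(3)-np.outer(w,w) for e,w in rays); b=sum((np.eye(3)-np.outer(w,w))@e for e,w in rays); p=np.linalg.solve(A,b)
print("ball",p,[np.linalg.norm(np.cross(p-e,w)).round(4) for e,w in rays])
for n in("w1","scene0","side0"):
    d=dict(np.load(n+".npz")); P=cloud(d)
    m=(d["z_map"]>0)&(P[...,2]>.02)&(P[...,2]<.04)&(P[...,0]>.33)&(P[...,0]<.64)&(P[...,1]>.2)&(P[...,1]<.47)
    q=P[m];print(n,"tray",cv2.minAreaRect(q[:,:2].astype(np.float32)),np.percentile(q[:,2],[1,50,99]))
```

```text
w1 [241 249  30  31 723] [255.69432918 263.68049793] [ 0.64561722 -0.10299066  0.17388649]
 sphere [ 0.6518 -0.1029  0.1616]
scene0 [245 200  13  12  83] [251.75903614 206.59036145] [ 0.65757068 -0.11427245  0.16600351]
 sphere [ 0.6504 -0.1042  0.1611]
side0 [243 165  13  13 131] [248.44274809 170.89312977] [ 0.65265026 -0.09186003  0.17117827]
 sphere [ 0.6527 -0.101   0.1612]
ball [ 0.65435158 -0.10515534  0.15808075] [np.float64(0.0021), np.float64(0.0019), np.float64(0.0018)]
w1 tray ((0.48670974373817444, 0.27411237359046936), (0.2027120292186737, 0.053363777697086334), 11.748541831970215) [0.02021204 0.02739219 0.03048166]
scene0 tray ((0.4780697226524353, 0.3340296745300293), (0.2032950520515442, 0.17226409912109375), 5.873386383056641) [0.02021329 0.0254088  0.03276777]
side0 tray ((0.48190808296203613, 0.3402172923088074), (0.2001364380121231, 0.16225075721740723), 5.704387187957764) [0.02037156 0.02741352 0.03150557]
```

{"name": "apply_moves", "arguments": {"series": [[0,0,0,0,-8,0,0.62],[0,0,0,0,-8,0,0.62],[0,0,0,0,-8,0,0.62],[0,0,0,0,-8,0,0.62],[5,-1,48,0,0,0,0.62],[5,-1,48,0,0,0,0.62],[5,-1,48,0,0,0,0.62],[4,0,48,0,0,0,0.62],[0,0,0,0,0,0,0.62],[0,0,0,0,0,0,0.62]]}}

```text
time_s: 3.45
position: [0.5962, -0.1034, 0.2507]
tool_rot: [[-0.847, 0.008, 0.532], [0.007, 1.0, -0.005], [-0.532, -0.001, -0.847]]
ft_force: [0.5, 0.8, -0.0]
grip_width: 0.0528
gripper_force: 0.0
```

Run:
```python
from h import *
s,d=wrist(); print(s["position"],s["tool_rot"].round(3),s["q"].round(1)); np.savez("w2.npz",**d)
cv2.imwrite("pics/w2.png",(255*(cv2.resize(d["frame"][...,::-1],(640,480))/255.)**.7).astype(np.uint8))
from scipy.optimize import least_squares
P=cloud(d); v=d["frame"].max(2)
m=(v<60)&(abs(P[...,0]-.648)<.03)&(abs(P[...,1]+.103)<.03)&(P[...,2]>.145)&(P[...,2]<.2)
q=P[m]; print(m.sum(),np.argwhere(m).mean(0),q.mean(0))
r=least_squares(lambda p:np.linalg.norm(q-p,axis=1)-.02,[.65,-.1,.16],loss="soft_l1",f_scale=.002); print(" sphere",r.x.round(4),r.cost)
p=r.x; print("ball in tool",s["tool_rot"].T@(p-s["position"]))
```

```text
[ 0.59622104 -0.10337153  0.25074948] [[-0.847  0.008  0.532]
 [ 0.007  1.    -0.005]
 [-0.532 -0.001 -0.847]] [ -27.    14.8   88.4   18.3   48.9 -125.2]
2085 [190.63357314 259.03213429] [ 0.64168894 -0.10262248  0.17102028]
 sphere [ 0.6525 -0.1027  0.1615] 0.00023202619422189828
ball in tool [-0.00011423  0.00128562  0.10545899]
```

View pics/w2.png

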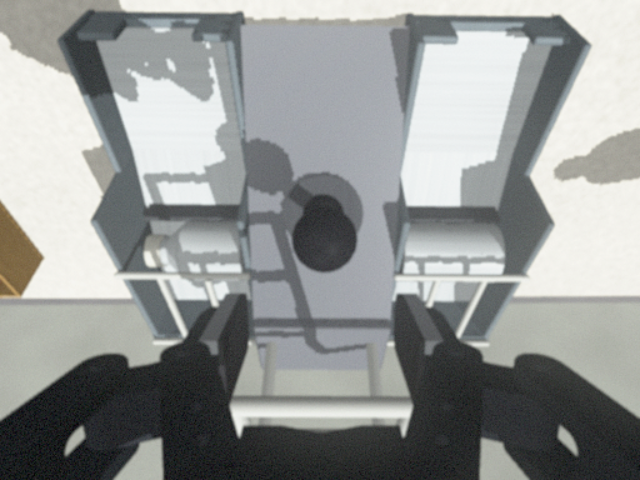

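Run:
```python
from h import *
from scipy.optimize import least_squares
d=dict(np.load("w2.npz"));s=telemetry.observe();P=cloud(d);f,cx,cy=K(d)
v,u=np.mgrid[:384,:512]; dk=(d["frame"].max(2)<60)
for r0,r1 in((185,205),(180,216)):
  m=dk&(v>r0)&(v<r1)&(abs(u-259)<27); 
  for R in(18,20,22):
    mm=m&((u-259)**2+(v-194)**2<R*R); q=P[mm]
    r=least_squares(lambda p:np.linalg.norm(q-p,axis=1)-.02,[.65,-.1,.16]); print(r0,R,mm.sum(),r.x.round(4),np.sqrt(2*r.cost/mm.sum()),s["tool_rot"].T@(r.x-s["position"]))
print(d["z_map"][194,235:285].round(3))
for r in(185,190,194,200,205):
  g=np.where(dk[r,200:320])[0]+200; print(r,g.min(),g.max())
c=dk[:,259]; g=np.where(c[150:230])[0]+150; print(g.min(),g.max())
# lip top edge / front of dispenser near x=-100 in world
Q=P[(d["z_map"]>0)&(P[...,2]>.03)&(P[...,2]<.045)&(abs(P[...,1]+.1)<.2)]; print(np.percentile(Q[:,0],[.5,2,5]))
```

```text
185 18 643 [ 0.6277 -0.1026  0.1897] 0.011365428400836453 [0.00612825 0.00138726 0.0687322 ]
185 20 725 [ 0.6285 -0.1026  0.1894] 0.010914470062243654 [0.00564001 0.00138693 0.06939771]
185 22 803 [ 0.6295 -0.1026  0.1892] 0.010667600841602506 [0.00494144 0.00140247 0.07009895]
180 18 935 [ 0.6488 -0.1028  0.1606] 0.015385992953058864 [0.0038389  0.00148864 0.10456467]
180 20 1115 [ 0.6498 -0.1027  0.1611] 0.01409779170332548 [0.00267977 0.0015428  0.1046672 ]
180 22 1309 [ 0.6503 -0.1027  0.1614] 0.013016221904235289 [0.00207934 0.00156931 0.10472333]
[0.246 0.245 0.245 0.243 0.243 0.242 0.24  0.24  0.24  0.238 0.238 0.239
 0.237 0.237 0.236 0.238 0.237 0.237 0.236 0.236 0.236 0.235 0.236 0.237
 0.237 0.236 0.236 0.238 0.236 0.235 0.236 0.236 0.236 0.237 0.237 0.237
 0.238 0.238 0.239 0.238 0.241 0.24  0.241 0.242 0.243 0.243 0.244 0.246
 0.247 0.25 ]
185 234 284
190 234 284
194 234 284
200 236 282
205 238 280
155 216
[0.57630658 0.57773907 0.58038911]
```

{"name": "apply_moves", "arguments": {"series": [[0,1,42,0,0,0,0.62],[0,0,42,0,0,0,0.62],[0,0,40,0,0,0,0.62],[0,0,0,0,0,0,0.54],[0,0,0,0,0,0,0.54],[0,0,0,0,0,0,0.54]]}}

```text
time_s: 4.25
position: [0.662, -0.1039, 0.1458]
tool_rot: [[-0.846, 0.01, 0.533], [0.008, 1.0, -0.006], [-0.533, -0.001, -0.846]]
ft_force: [0.5, -0.0, -0.1]
grip_width: 0.0462
gripper_force: 0.0
```

Run:
```python
from h import *
s,d=wrist(); print(s["position"],s["ft_force"],s["grip_width"]); a=d["frame"][...,::-1]; b=get_image("side")["frame"][...,::-1]
b=cv2.resize(b[125:255,155:295],(414,384)); cv2.imwrite("pics/w3.png",cv2.resize((255*(np.hstack([a,b])/255.)**.6).astype(np.uint8),(800,332)))
```

```text
[ 0.66199342 -0.10390281  0.1457622 ] [ 0.47280885 -0.01497415 -0.13251916] 0.04617739299992157
```

View pics/w3.png

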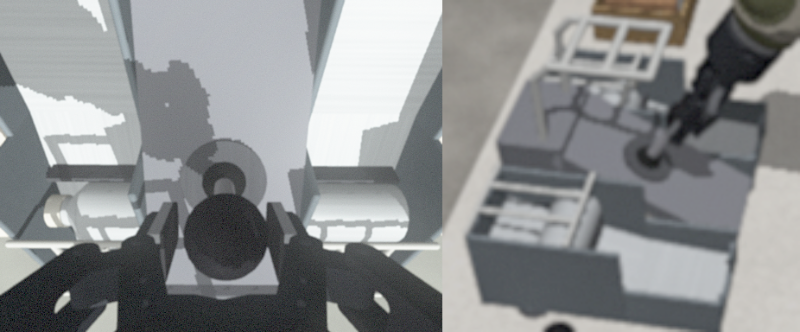

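{"name": "apply_moves", "arguments": {"series": [[0,8,0,0,0,0,0.54],[0,8,1,0,0,0,0.54],[0,8,1,0,0,0,0.54],[0,8,2,0,0,0,0.54],[0,0,0,0,0,0,0.54],[0,0,0,0,0,0,0.54],[0,0,0,0,0,0,0.54],[0,0,0,0,0,0,0.54]]}}

```text
time_s: 5.35
position: [0.6643, -0.0717, 0.1397]
tool_rot: [[-0.848, 0.01, 0.53], [0.008, 1.0, -0.005], [-0.53, 0.0, -0.848]]
ft_force: [0.7, -0.4, -0.2]
grip_width: 0.0462
gripper_force: 0.1
```

Run:
```python
from h import *
s,d=wrist(); P=cloud(d); np.savez("w4.npz",**d)
dk=(d["frame"].max(2)<60); v,u=np.mgrid[:384,:512]
m=dk&(d["z_map"]>.1)&(d["z_map"]<.18)&(v>210)&(v<330)&(u>200)&(u<330)
q=P[m];print(s["position"],s["ft_force"],m.sum(),np.argwhere(m).mean(0),q.mean(0))
a=d["frame"][...,::-1]; b=get_image("side")["frame"][...,::-1]
b=cv2.resize(b[125:255,155:295],(414,384)); cv2.imwrite("pics/w4.png",cv2.resize((255*(np.hstack([a,b])/255.)**.6).astype(np.uint8),(800,332)))
```

```text
[ 0.66432027 -0.07166317  0.13970094] [ 0.66978912 -0.40725654 -0.24680755] 9247 [276.1585379  256.89445225] [ 0.64314085 -0.07174122  0.16391181]
```

View pics/w4.png

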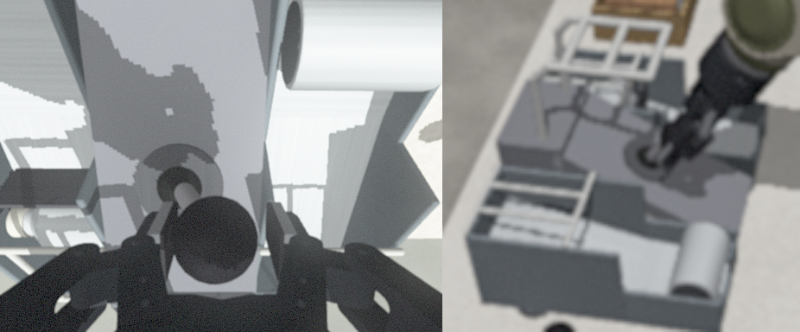

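{"name": "apply_moves", "arguments": {"series": [[0,0,0,0,0,0,0.54],[0,0,0,0,0,0,0.54],[0,0,0,0,0,0,0.54],[0,0,0,0,0,0,0.54],[0,0,0,0,0,0,0.54],[0,0,0,0,0,0,0.54],[0,0,0,0,0,0,0.54],[0,0,0,0,0,0,0.54],[0,0,0,0,0,0,0.54]]}}

```text
time_s: 6.58
position: [0.6644, -0.0716, 0.1399]
tool_rot: [[-0.848, 0.01, 0.53], [0.008, 1.0, -0.005], [-0.53, -0.0, -0.848]]
ft_force: [0.1, -0.3, 0.1]
grip_width: 0.0465
gripper_force: 0.2
```

{"name": "apply_moves", "arguments": {"series": [[0,-8,-2,0,0,0,0.54],[0,-8,-1,0,0,0,0.54],[0,-8,-1,0,0,0,0.54],[0,-8,0,0,0,0,0.54],[0,0,0,0,0,0,0.54],[0,0,0,0,0,0,0.65],[0,0,0,0,0,0,0.65],[0,0,-40,0,0,0,0.65],[0,0,-45,0,0,0,0.65],[0,0,-50,0,0,0,0.65],[0,0,-50,0,0,0,1],[0,0,0,0,0,0,1]]}}

```text
time_s: 8.07
position: [0.5637, -0.1028, 0.3041]
tool_rot: [[-0.845, 0.01, 0.535], [0.006, 1.0, -0.008], [-0.535, -0.003, -0.845]]
ft_force: [-0.0, 0.1, -0.5]
grip_width: 0.0854
gripper_force: 0.0
```

Run:
```python
from h import *
s,w=wrist(); print(s["time_s"],s["position"],s["q"].round(1)); np.savez("w5.npz",**w); np.savez("side5.npz",**get_image("side")); np.savez("scene5.npz",**get_image("scene"))
c,sn=np.cos(np.radians(-1)),np.sin(np.radians(-1)); R=np.array([[c,-sn,0],[sn,c,0],[0,0,1]]); O=np.array([.678,-.104,0])
for n in("w5","side5","scene5"):
    d=dict(np.load(n+".npz")); P=cloud(d); Q=(P-O)@R
    m=(d["z_map"]>0)&(abs(Q[...,1]-.118)<.055)&(Q[...,0]>-.096)&(Q[...,0]<-.02)&(Q[...,2]>.052)&(Q[...,2]<.085)
    q=P[m]; 
    if len(q)<20: print(n,len(q)); continue
    top=q[q[:,2]>np.percentile(q[:,2],85)]
    print(n,m.sum(),"disp frame lo/hi",np.percentile(Q[m],[1,99],axis=0).round(4).tolist(),"top mean",top.mean(0).round(4),"rect",cv2.minAreaRect(q[:,:2].astype(np.float32)))
```

```text
8.075 [ 0.56368713 -0.10275081  0.3041055 ] [ -28.9    8.9   87.1   17.6   56.1 -124.6]
w5 4652 disp frame lo/hi [[-0.0921, 0.0638, 0.0524], [-0.0303, 0.1723, 0.073]] top mean [0.6141 0.0157 0.0722] rect ((0.621997058391571, 0.015019699931144714), (0.10994222015142441, 0.07552116364240646), 88.99980926513672)
side5 515 disp frame lo/hi [[-0.0908, 0.0645, 0.0523], [-0.0278, 0.1694, 0.074]] top mean [0.6159 0.0226 0.0727] rect ((0.6224952340126038, 0.01515170931816101), (0.10833016782999039, 0.07330618053674698), 88.08906555175781)
scene5 162 disp frame lo/hi [[-0.09, 0.072, 0.0528], [-0.0268, 0.1692, 0.0749]] top mean [0.6177 0.0266 0.0731] rect ((0.6238123178482056, 0.013847589492797852), (0.10758889466524124, 0.06992895156145096), 87.94330596923828)
```

Run:
```python
from h import *
from scipy.optimize import least_squares
for n in("w5","side5","scene5"):
    d=dict(np.load(n+".npz")); P=cloud(d)
    m=(d["z_map"]>0)&(P[...,1]>-.04)&(P[...,1]<.075)&(P[...,0]>.575)&(P[...,0]<.64)&(P[...,2]>.06)&(P[...,2]<.085)
    k,l,st,_=cv2.connectedComponentsWithStats(m.astype(np.uint8)); i=1+st[1:,4].argmax(); q=P[l==i]
    # cylinder: centre line x=a+b*(y-.015), z=c, r=28
    f=lambda p:np.hypot((q[:,0]-p[0]-p[1]*(q[:,1]-.015))*np.cos(np.arctan(p[1])),q[:,2]-p[2])-.028
    r=least_squares(f,[.606,.02,.046],loss="soft_l1",f_scale=.002)
    print(n,len(q),"x,slope,z",r.x.round(4),"rms",np.sqrt((f(r.x)**2).mean()).round(4),"y",np.percentile(q[:,1],[.5,99.5]).round(4))
    b=(d["frame"].max(2)<70)&(abs(P[...,0]-.65)<.035)&(abs(P[...,1]+.103)<.045)&(P[...,2]>.15)&(P[...,2]<.19); print("  ball y",P[b][:,1].mean() if b.any() else None)
d=dict(np.load("side5.npz"));P=cloud(d)
m=(d["z_map"]>0)&(P[...,2]>.026)&(P[...,2]<.04)&(P[...,0]>.33)&(P[...,0]<.64)&(P[...,1]>.2)&(P[...,1]<.47); print("tray rim",cv2.minAreaRect(P[m][:,:2].astype(np.float32)))
m=(d["z_map"]>0)&(abs(P[...,0]-.481)<.05)&(abs(P[...,1]-.337)<.03); print("tray floor z",np.median(P[m][:,2]))
```

```text
w5 3542 x,slope,z [0.615  0.0174 0.044 ] rms 0.0011 y [-0.0301  0.0603]
  ball y -0.10465559692286029
side5 400 x,slope,z [0.6161 0.025  0.0436] rms 0.0021 y [-0.0268  0.0655]
  ball y -0.09338561771996787
scene5 62 x,slope,z [ 0.6157 -0.0623  0.0433] rms 0.0024 y [0.0243 0.0579]
  ball y -0.11773043491475686
tray rim ((0.4817544221878052, 0.34054043889045715), (0.19998852908611298, 0.1617509126663208), 5.414294719696045)
tray floor z 0.0036270919964173087
```

{"name": "apply_moves", "arguments": {"series": [[0,0,0,0,8,0,1],[0,0,0,0,8,0,1],[0,0,0,0,8,0,1],[0,0,0,0,8,0,1],[0,0,0,0,0,10,1],[0,0,0,0,0,10,1],[0,0,0,0,0,10,1],[0,0,0,0,0,10,1],[0,0,0,0,0,10,1],[0,0,0,0,0,10,1],[0,0,0,0,0,10,1],[0,0,0,0,0,10,1]]}}

```text
time_s: 9.72
position: [0.5643, -0.1025, 0.2981]
tool_rot: [[-0.159, 0.987, -0.003], [0.987, 0.159, 0.001], [0.002, -0.003, -1.0]]
ft_force: [0.6, 0.4, -0.1]
grip_width: 0.0856
gripper_force: 0.0
```

{"name": "apply_moves", "arguments": {"series": [[0,0,0,0,0,10,1],[39,17,35,0,0,0,1],[39,17,35,0,0,0,1],[39,17,34,0,0,0,1],[0,0,0,0,0,0,1],[0,0,0,0,0,0,1]]}}

```text
time_s: 10.48
position: [0.6162, 0.0137, 0.1954]
tool_rot: [[0.009, 1.0, -0.001], [1.0, -0.009, -0.0], [-0.0, -0.001, -1.0]]
ft_force: [-0.1, -0.0, 0.7]
grip_width: 0.086
gripper_force: 0.0
```

Run:
```python
from h import *
from scipy.optimize import least_squares
s,d=wrist(); print(s["time_s"],s["position"],s["tool_rot"].round(3),s["q"].round(1)); P=cloud(d)
m=(d["z_map"]>0)&(P[...,1]>-.04)&(P[...,1]<.075)&(P[...,0]>.575)&(P[...,0]<.65)&(P[...,2]>.06)&(P[...,2]<.085)
k,l,st,_=cv2.connectedComponentsWithStats(m.astype(np.uint8)); i=1+st[1:,4].argmax(); q=P[l==i]
f=lambda p:np.hypot((q[:,0]-p[0]-p[1]*(q[:,1]-.015)),q[:,2]-p[2])-.028
r=least_squares(f,[.606,.02,.046],loss="soft_l1",f_scale=.002); print(len(q),r.x.round(4),np.percentile(q[:,1],[.5,99.5]).round(4))
# lip rows: height near front
for y in np.arange(-.035,.07,.01):
    g=(abs(P[...,1]-y)<.004)&(P[...,0]>.56)&(P[...,0]<.597)&(P[...,2]>.03); print(round(y,3),np.percentile(P[g],[50,95],axis=0)[:,[0,2]].round(3).tolist() if g.sum()>5 else g.sum())
save(d,"w6")
```

```text
10.475 [0.61624331 0.01367491 0.19540237] [[ 0.009  1.    -0.001]
 [ 1.    -0.009 -0.   ]
 [-0.    -0.001 -1.   ]] [-9.7 30.  66.5 -0.  83.5 -9.2]
5932 [0.6155 0.0184 0.0446] [-0.0275  0.0622]
-0.035 [[0.587, 0.051], [0.596, 0.056]]
-0.025 [[0.59, 0.056], [0.597, 0.066]]
-0.015 [[0.59, 0.058], [0.597, 0.066]]
-0.005 [[0.593, 0.061], [0.596, 0.065]]
0.005 [[0.574, 0.232], [0.593, 0.262]]
0.015 [[0.574, 0.243], [0.589, 0.262]]
0.025 [[0.572, 0.254], [0.582, 0.276]]
0.035 [[0.589, 0.279], [0.596, 0.288]]
0.045 [[0.591, 0.058], [0.597, 0.065]]
0.055 [[0.591, 0.055], [0.596, 0.064]]
0.065 [[0.588, 0.04], [0.596, 0.058]]
```

View pics/w6.png

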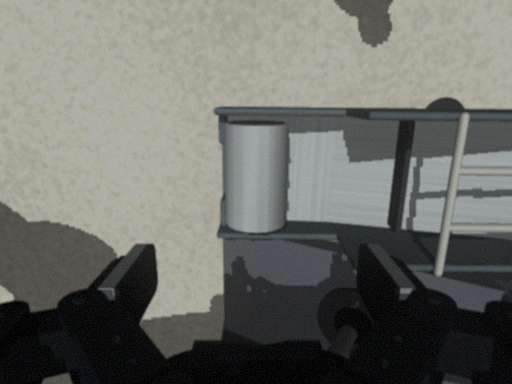

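{"name": "apply_moves", "arguments": {"series": [[2,0,45,0,0,0,1],[0,0,45,0,0,0,1],[0,0,40,0,0,0,1],[0,0,25,0,0,0,1],[0,0,13,0,0,0,1],[0,0,0,0,0,0,1]]}}

```text
time_s: 11.28
position: [0.6162, 0.0152, 0.0283]
tool_rot: [[0.01, 1.0, -0.0], [1.0, -0.01, -0.0], [-0.0, 0.0, -1.0]]
ft_force: [0.3, 0.2, 0.5]
grip_width: 0.0858
gripper_force: 0.0
```

{"name": "apply_moves", "arguments": {"series": [[0,0,0,0,0,0,0.5],[0,0,0,0,0,0,0.5],[0,0,0,0,0,0,0.4],[0,0,0,0,0,0,0.4],[0,0,0,0,0,0,0.4],[0,0,0,0,0,0,0.4]], "grip_force": 35}}

```text
time_s: 12.02
position: [0.6165, 0.0157, 0.0295]
tool_rot: [[0.009, 1.0, 0.002], [1.0, -0.009, -0.001], [-0.001, 0.002, -1.0]]
ft_force: [-2.3, -0.4, 5.6]
grip_width: 0.0547
gripper_force: 36.3
```

{"name": "apply_moves", "arguments": {"series": [[0,0,-15,0,0,0,0.4],[0,0,-30,0,0,0,0.4],[0,0,-35,0,0,0,0.4],[0,0,-40,0,0,0,0.4],[0,0,0,0,0,0,0.4]]}}

```text
time_s: 12.65
position: [0.6173, 0.0157, 0.152]
tool_rot: [[0.009, 1.0, 0.007], [1.0, -0.009, -0.001], [-0.001, 0.007, -1.0]]
ft_force: [0.0, -0.1, -2.9]
grip_width: 0.0551
gripper_force: 38.4
```

{"name": "apply_moves", "arguments": {"series": [[30,-12,0,0,0,0,0.4],[50,-21,0,0,0,0,0.4],[50,-21,0,0,0,0,0.4],[50,-21,0,0,0,0,0.4],[50,-21,0,0,0,0,0.4],[50,-21,0,0,0,0,0.4],[30,-13,0,0,0,0,0.4],[13,-5,0,0,0,0,0.4],[0,0,0,0,0,-6,0.4],[0,0,0,0,0,0,0.4],[0,0,0,0,0,0,0.4]]}}

```text
time_s: 14.02
position: [0.4844, 0.3395, 0.1479]
tool_rot: [[-0.092, 0.996, -0.0], [0.996, 0.092, -0.0], [-0.0, -0.001, -1.0]]
ft_force: [-0.2, -0.5, -3.0]
grip_width: 0.0552
gripper_force: 38.3
```

Run:
```python
from h import *
s,d=wrist(); print(s["time_s"],s["position"],s["tool_rot"].round(3),s["ft_force"],s["grip_width"],s["gripper_force"])
e=get_image("side"); P=cloud(e); T=s["position"]; R=s["tool_rot"]
a=d["frame"][...,::-1]; b=e["frame"][...,::-1]
cv2.imwrite("pics/w7.png",cv2.resize((255*(np.hstack([a,b])/255.)**.7).astype(np.uint8),(800,300)))
# tin bottom / centre height from the side depth: points round the tin
for n,D in(("side",e),("wrist",d)):
    Q=(cloud(D)-T)@R; m=(D["z_map"]>0)&(abs(Q[...,1])<.03)&(abs(Q[...,0])<.06)&(Q[...,2]>-.03)&(Q[...,2]<.04); m&=abs(Q[...,0])>.013
    q=Q[m]; print(n,m.sum(),np.percentile(q,[1,99],axis=0).round(4).tolist() if m.sum() else "")
m=(e["z_map"]>0)&(P[...,2]>.02)&(P[...,2]<.04)&(P[...,0]>.33)&(P[...,0]<.64)&(P[...,1]>.2)&(P[...,1]<.47); print("tray",cv2.minAreaRect(P[m][:,:2].astype(np.float32)))
```

```text
14.025 [0.48440625 0.3394561  0.14789646] [[-0.092  0.996 -0.   ]
 [ 0.996  0.092 -0.   ]
 [-0.    -0.001 -1.   ]] [-0.15423304 -0.54618275 -2.997152  ] 0.055157977758252624 38.31026315689087
side 282 [[0.0141, -0.0244, -0.0298], [0.0492, 0.0293, 0.0075]]
wrist 2899 [[-0.0271, -0.0262, -0.0299], [0.0469, 0.0277, 0.0059]]
tray ((0.4816522002220154, 0.3408053517341614), (0.2003060132265091, 0.1618109941482544), 5.694697380065918)
```

View pics/w7.png

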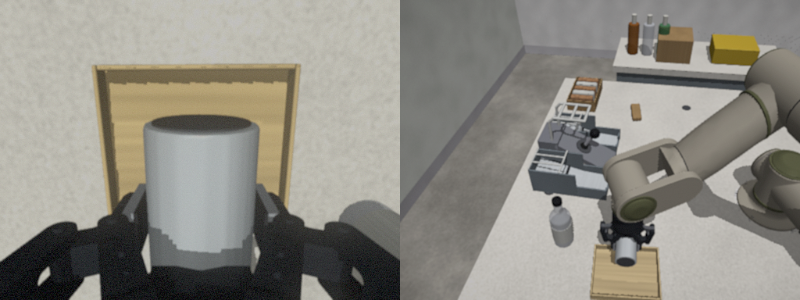

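{"name": "apply_moves", "arguments": {"series": [[0,-3,40,0,0,0,0.4],[0,0,40,0,0,0,0.4],[0,0,25,0,0,0,0.4],[0,0,15,0,0,0,0.4],[0,0,4,0,0,0,0.4],[0,0,0,0,0,0,0.4],[0,0,0,0,0,0,0.4]]}}

```text
time_s: 15.0
position: [0.4816, 0.34, 0.0251]
tool_rot: [[-0.095, 0.995, 0.002], [0.995, 0.095, 0.001], [0.001, 0.002, -1.0]]
ft_force: [-1.1, -0.3, -1.8]
grip_width: 0.0544
gripper_force: 38.3
```

Run:
```python
from h import *
from scipy.optimize import least_squares
s,d=wrist(); print(s["position"],s["ft_force"])
Q=(cloud(d)-s["position"])@s["tool_rot"]; m=(d["z_map"]>0)&(abs(Q[...,1])<.025)&(Q[...,0]>.014)&(Q[...,0]<.043)&(Q[...,2]>-.055)&(Q[...,2]<-.025); q=Q[m]
f=lambda p:np.hypot(q[:,1]-p[0],q[:,2]-p[1]-p[2]*q[:,0])-.028
r=least_squares(f,[0,-.017,0],loss="soft_l1",f_scale=.002); print(len(q),"y,z,slope",r.x.round(4))
```

```text
[0.48164373 0.34000562 0.02512671] [-1.06485937 -0.30947039 -1.79142527]
11587 y,z,slope [ 0.0006 -0.0153  0.0019]
```

{"name": "apply_moves", "arguments": {"series": [[0,0,3,0,0,0,0.4],[0,0,2,0,0,0,0.4],[0,0,0,0,0,0,0.4],[0,0,0,0,0,0,0.4]]}}

```text
time_s: 15.55
position: [0.4812, 0.3398, 0.0192]
tool_rot: [[-0.095, 0.995, 0.0], [0.995, 0.095, 0.0], [0.0, 0.0, -1.0]]
ft_force: [-0.2, 0.6, -1.7]
grip_width: 0.0547
gripper_force: 38.3
```

{"name": "apply_moves", "arguments": {"series": [[0,0,1,0,0,0,0.4],[0,0,0,0,0,0,0.4],[0,0,0,0,0,0,0.4]]}}

```text
time_s: 15.92
position: [0.4812, 0.3398, 0.0182]
tool_rot: [[-0.095, 0.995, 0.0], [0.995, 0.095, 0.0], [0.0, 0.0, -1.0]]
ft_force: [-0.3, -1.0, -2.1]
grip_width: 0.0551
gripper_force: 38.3
```

{"name": "apply_moves", "arguments": {"series": [[0,0,1,0,0,0,0.4],[0,0,0,0,0,0,0.4],[0,0,0,0,0,0,0.4]]}}

```text
time_s: 16.3
position: [0.4812, 0.3398, 0.0171]
tool_rot: [[-0.095, 0.995, -0.0], [0.995, 0.095, -0.0], [-0.0, -0.0, -1.0]]
ft_force: [0.8, 0.8, -3.2]
grip_width: 0.0551
gripper_force: 38.3
```

Still carrying its weight (about −2.5 N); continue by single millimetres.

{"name": "apply_moves", "arguments": {"series": [[0,0,1,0,0,0,0.4],[0,0,0,0,0,0,0.4],[0,0,0,0,0,0,0.4]]}}

```text
time_s: 16.68
position: [0.4813, 0.3398, 0.0167]
tool_rot: [[-0.095, 0.995, 0.001], [0.995, 0.095, 0.0], [0.0, 0.001, -1.0]]
ft_force: [-1.7, -0.1, 5.3]
grip_width: 0.0554
gripper_force: 38.9
```

{"name": "apply_moves", "arguments": {"series": [[0,0,1,0,0,0,0.4],[0,0,0,0,0,0,0.4],[0,0,0,0,0,0,0.4]]}}

```text
time_s: 17.05
position: [0.4813, 0.3398, 0.0166]
tool_rot: [[-0.095, 0.995, 0.001], [0.995, 0.095, 0.0], [0.0, 0.001, -1.0]]
ft_force: [-3.9, -2.7, 13.2]
grip_width: 0.0547
gripper_force: 40.0
```

{"name": "apply_moves", "arguments": {"series": [[0,0,-1.5,0,0,0,0.4],[0,0,0,0,0,0,0.66],[0,0,0,0,0,0,0.72],[0,0,0,0,0,0,0.8],[0,0,0,0,0,0,0.9],[0,0,0,0,0,0,1],[0,0,0,0,0,0,1],[0,0,0,0,0,0,1]]}}

```text
time_s: 18.05
position: [0.4812, 0.3398, 0.0167]
tool_rot: [[-0.095, 0.995, -0.0], [0.995, 0.095, 0.0], [0.0, -0.0, -1.0]]
ft_force: [0.7, 0.6, 0.5]
grip_width: 0.0852
gripper_force: 0.0
```

Run:
```python
from h import *
s,d=wrist(); print(s["position"],s["ft_force"],s["grip_width"])
Q=(cloud(d)-s["position"])@s["tool_rot"]; m=(d["z_map"]>0)&(abs(Q[...,1])<.04)&(Q[...,0]>.014)&(Q[...,0]<.043)&(Q[...,2]>-.055)&(Q[...,2]<-.025); q=Q[m]
from scipy.optimize import least_squares
f=lambda p:np.hypot(q[:,1]-p[0],q[:,2]-p[1]-p[2]*q[:,0])-.028
print(least_squares(f,[0,-.017,0],loss="soft_l1",f_scale=.002).x.round(4))
```

```text
[0.48118188 0.33979673 0.01666086] [0.70423553 0.64892591 0.48746791] 0.08523354047823488
[ 0.0006 -0.0154  0.0023]
```

Tin rests centred and still between the pads; retreat straight up and check.

{"name": "apply_moves", "arguments": {"series": [[0,0,-20,0,0,0,1],[0,0,-45,0,0,0,1],[0,0,-60,0,0,0,1],[0,0,-60,0,0,0,1],[-60,0,0,0,0,0,1],[-60,0,0,0,0,0,1],[-60,0,0,0,0,0,1],[0,0,0,0,0,0,1],[0,0,0,0,0,0,1]]}}

```text
time_s: 19.23
position: [0.4983, 0.1608, 0.2017]
tool_rot: [[-0.095, 0.996, 0.0], [0.996, 0.095, 0.0], [0.0, 0.0, -1.0]]
ft_force: [0.1, 0.4, -0.6]
grip_width: 0.0856
gripper_force: 0.0
```

Run:
```python
from h import *
e=get_image("side"); c=get_image("scene"); cv2.imwrite("pics/end.png",cv2.resize((255*(np.hstack([e["frame"],c["frame"]])[...,::-1]/255.)**.7).astype(np.uint8),(800,300)))
P=cloud(e); ok=e["z_map"]>0
m=ok&(P[...,2]>.026)&(P[...,2]<.034)&(P[...,0]>.33)&(P[...,0]<.64)&(P[...,1]>.2)&(P[...,1]<.47); print("tray",cv2.minAreaRect(P[m][:,:2].astype(np.float32)))
m=ok&(P[...,2]>.045)&(P[...,2]<.09)&(P[...,0]>.4)&(P[...,0]<.57)&(P[...,1]>.25)&(P[...,1]<.43); q=P[m]; print("tin",q[:,2].max(),cv2.minAreaRect(q[:,:2].astype(np.float32)))
P=cloud(c); m=(c["z_map"]>0)&(P[...,2]>.02)&(P[...,0]>.64)&(P[...,0]<.76)&(P[...,1]>.19)&(P[...,1]<.3); print("bottle",P[m].min(0),P[m].max(0))
```

```text
tray ((0.4817883372306824, 0.3405977785587311), (0.19985219836235046, 0.16101151704788208), 5.673226356506348)
tin 0.06266962039077939 ((0.48251304030418396, 0.3425503671169281), (0.049885328859090805, 0.0928669273853302), 4.859654426574707)
bottle [0.66053952 0.21053871 0.02006704] [0.72731919 0.26872976 0.21232204]
```

View pics/end.png

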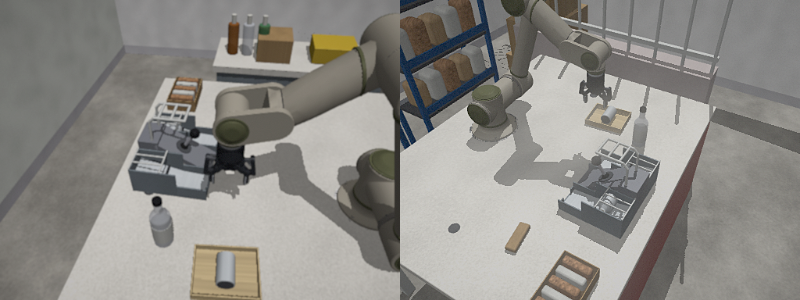

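The tin lies in the middle of the order tray (pixel 226,268 left). The flask is in the right lane (608,203 right), and the tray, bottle and bar haven't moved.

```bash
python3 -c "
from rig import env
print(env.close_job())"
```

```text
the job is handed in; nothing more can be done
None
```

The left lane dispensed the tin, the joystick is centred and released, and the tin lies on its side on the order tray's floor; flask, bottle and snack bar stayed put, and I handed the job in at about 19 s of robot time.

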